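# Stack the glue-up from the trimming jig

### The arm

A 7-joint arm with a two-finger parallel gripper is mounted at the origin on a cart in front of the work surface, level with it; the furniture and walls round the work are solid. World frame = base frame: x ahead of the robot, y to its left, z up, the work surface at z = 0. Lengths are in m, angles in rad, forces in N, time in s.
With the tool pointing down it reaches from about 0.35 to 0.9 m from the base axis. Payload 8.1 kg.
Tool frame: the origin (TCP) lies at the very end of the fingers, on their centre line; the grasp point (between the pads) lies 19 mm behind it; z points along the fingers, y is the line along which they close (so a half turn about z gives the same grasp; the last joint's range is limited). The gripper opens to 92 mm and grips with 3 to 60 N. Pads are 19 mm wide; open, the fingers measure 130 mm over their backs; the gripper's body (75 mm by 190 mm) begins 47 mm behind the grasp point.
Start: joints at [1.05, 0.434, 0.025, 1.573, -0.012, 1.134, -0.075], TCP at [0.254, -0.571, 0.227] pointing down, gripper open.
Joint ranges: [-2.62, 2.62], [-0.44, 2.09], [-1.27, 1.32], [0.08, 2.57], [-1.32, 4.46], [0.12, 2], [-2.74, 2.74]. Speed limits (rad/s): [2.22, 2.22, 3.01, 3.01, 3.14, 3.14, 3.14].

### API

Orientations are given as a rotation vector (axis times angle).
In Python, from cell import arm gives the robot as it stands.
- The arm moves only by the tool jog_arm, never from a script. Its argument "rows" is a list of rows, each a list of 3 entries, a list of its own where there are three numbers: the shift along the world's x, y, z in cm, then the turn, a rotation vector about the world's x, y, z in degrees, then the opening, from 0 (shut) to 1 (fully open). A call has 1 to 8 rows; each row is the pose to reach, as a shift and turn from the pose commanded when the call began; what a row does not reach only later rows make up. A row lasts 1/8 s, in which the tool goes at most 62.5 mm and 10.7 degrees, less where a joint would pass 70% of its speed; a pose out of reach is approached as far as the arm can. A call with a gripper value outside its range is refused whole. The fingers move at their own pace and stop on an object; "newtons" is the grip in N (left out, the last holds). Time passes only in rows, so rows that repeat a pose let the fingers close. It gives the time, the measured TCP pose, the force, the opening and the grip force at its end, in the units of the state.
- arm.observe(): the state, without advancing time (a new reading comes with each control period).
- arm.get_image(name): name is "scene" or "top" or "wrist"; returns a dict with "img" (384x512x3 uint8, red, green, blue), "depth" (384x512 float32, m along the optical axis (not along the pixel's ray), 0 where there is no reading), "fx", "fy", "cx", "cy" (pixels), "dist_coeffs" ([k1, k2, p1, p2, k3] as OpenCV has them; the pictures are not rectified), "rvec" (rotation vector, rad) and "tvec" (3), from world to camera coordinates, as OpenCV has them; the wrist camera has in their place "mount" (4x4, takes a point from camera to tool coordinates, whose origin is the TCP and whose axes are the flange's). Camera axes: x right, y down, z forward; pixel columns grow to the right and rows downward; lengths in m; the calibration is good to about 2 mm. A picture is of the moment at which its call begins: read the wrist's pose just before it.
- arm.sign_off(): hands the job in; it is judged then, once.
The state is a dict: "clock": time; "joints": joint angles; "dq": joint speeds; "joint_efforts": joint torques, N m; "position": TCP position; "ee_rot": TCP orientation; "force": force on the tool from outside, world axes, zero at the start; "ft_torque": the same for the moment, N m; "width": opening from 0.0 (shut) to 1.0 (fully open); "gripper_force": force on a finger pad.
Only numpy, scipy, OpenCV 4.12 (cv2) and the standard library are available. Lean on these libraries where they do the work, as an engineer would, in place of code of your own. Each camera call takes 0.05 s, during which the arm holds its last target. There are 200 camera calls.

### The job

Push the red grip on the near trimming jig (the one holding a strip, not the one at the back) away from the strip until it tips over and stays open, then take the long hardwood strip out of the jig and lay it in the middle of the gluing board, along the board. Stack the other two hardwood offcuts centred on it the same way round, the longer one next and the shortest, widest one on top, and finally stand the near block plane, sole down, centred along the stack as a weight. Leave the sanding block, the screw tin and the spring clamp where they are.

Things in the scene. Friction and masses are not known exactly. Their poses are not given: they have to be found in the camera images.
- trim_jig: Near jig, fixed: ply board 260x90x18 mm (x,y,z), origin under its centre, end stop 8 mm high at x -108. Long strip lies on it along x, centred near x -30. Clamp pin along y at x 85, z 45 mm. Shut: steel bar (top z 53) runs from the pin to a foot at x 25 on the strip; red grip, 22 mm (y) by 16 (x), upright over the pin, z 69 to 147. Open: bar upright, top z 115; grip lies back to +x.
- jig_hold (a joint): Angle of the jig's hold-down, rad: about 0 = shut on the strip, 1.35 = fully open. It grows as the red grip is pushed towards the jig's +x. Its weight holds it shut with about 2 N at the grip; past about 0.7 rad it tips over and then holds itself open at about 1.35.
- glue_board: Gluing board, fixed: plain plywood 110 x 220 x 12 mm on the table, its top at z = 12 mm, with a low cleat across each end (6 mm high, 188 mm apart inside). Origin: centre of the underside; y along its length, z up.
- offcut_0: Long strip: the longest and narrowest hardwood offcut, pale, 45 x 140 x 19 mm (x, y, z), 74 g; starts held in the trimming jig. Origin: centre of the underside, y along its length. Goes first, on the gluing board.
- offcut_2: Middle-length hardwood offcut, brown, 50 x 110 x 19 mm (x, y, z), 65 g, lying flat on the table. Origin: centre of the underside, y along its length. Goes second, on the long strip.
- offcut_1: Shortest and widest hardwood offcut, pale, 60 x 90 x 22 mm (x, y, z), 74 g, lying flat on the table. Origin: centre of the underside, y along its length. Goes third, on the middle-length one.
- block_plane: Near block plane (another lies out of reach at the back) standing on its flat sole, 46 x 160 x 47 mm (x, y, z), 0.62 kg: a dark iron body with straight upright sides 24 mm high, grasped across its 46 mm width, and a bright lever cap. Origin: centre of the sole, y along its length. Goes last, on top of the stack; either end may face either way.
- sanding_block: Bystander: brown cork block wrapped in sandpaper, 70 x 113 x 32 mm, origin at the centre of its underside. Not to be moved.
- screw_tin: Bystander: round open tin of screws, 74 mm across, 28 mm high, origin at the centre of its underside. Not to be moved.
- spring_clamp: Bystander: near orange spring clamp lying flat, 73 x 152 x 21 mm, origin at the centre of its underside. Not to be moved.

How it is judged:
By the outcome, as a careful person would: the job done as asked, in the order asked, and still so for the second after the job is handed in, with the robot touching nothing.
It also fails if it takes over 136 s, if anything falls off the work surface, if the arm or the gripper's body presses on something with over 40 N, if the wrist force passes 120 N, or if a joint passes its speed limit or range.

## Working session

There is one attempt and no reset: what is moved stays moved. The work goes in short steps, Python scripts to look and compute and a tool call to move; the robot and the scene stay as the last step left them, time stands still between calls to the robot, and variables do not carry over. Pictures are saved under pics/ and viewed, at most 14 in all, crops included, and the job is handed in when it is done.

Besides the shell and the picture viewer there is one more tool, called after "Request:" by a JSON object that holds its "name" and its "arguments", one argument or row to a line. jog_arm: Moves the arm, as the interface text tells. Its arguments: {"type":"object","properties":{"rows":{"type":"array","items":{"type":"array"}},"newtons":{"type":"number"}},"required":["rows"]}

```bash
ls; mkdir -p pics; cat > h.py <<'E'
import numpy as np, cv2, pickle
from cell import arm
def grab(n):
    s=arm.observe(); d=arm.get_image(n); d['state']=s
    K=np.array([[d['fx'],0,d['cx']],[0,d['fy'],d['cy']],[0,0,1.]]); d['K']=K
    if n=='wrist':
        T=np.eye(4);T[:3,:3]=cv2.Rodrigues(np.array(s['ee_rot'],float))[0];T[:3,3]=s['position']
        C=T@np.array(d['mount'])
    else:
        R=cv2.Rodrigues(np.array(d['rvec'],float))[0];C=np.eye(4);C[:3,:3]=R.T;C[:3,3]=-R.T@np.array(d['tvec']).ravel()
    d['C']=C; return d
def rays(d,px):
    p=cv2.undistortPoints(np.array(px,np.float32).reshape(-1,1,2),d['K'],np.array(d['dist_coeffs'],float)).reshape(-1,2)
    return np.c_[p,np.ones(len(p))]
def onz(d,px,z):
    r=rays(d,px)@d['C'][:3,:3].T;o=d['C'][:3,3]
    return o+r*((z-o[2])/r[:,2])[:,None]
def cloud(d):
    h,w=d['depth'].shape;u,v=np.meshgrid(np.arange(w),np.arange(h))
    r=rays(d,np.c_[u.ravel(),v.ravel()])*d['depth'].reshape(-1,1)
    return (r@d['C'][:3,:3].T+d['C'][:3,3]).reshape(h,w,3)
def save(d,n,f=1.5): cv2.imwrite('pics/'+n,cv2.resize(d['img'][:,:,::-1],None,fx=f,fy=f))
E
python3 - <<'E'
from h import *
for n in('top','scene'):
    d=grab(n);save(d,n+'0.png');pickle.dump(d,open(n+'.pkl','wb'));print(n,d['C'].round(3).tolist(),(d['depth']>0).mean())
print(arm.observe())
E
```

```text
pics
top [[0.052, -0.974, 0.222, 0.255], [-0.999, -0.051, 0.011, 0.002], [0.0, -0.222, -0.975, 1.521], [0.0, 0.0, 0.0, 1.0]] 0.9956461588541666
scene [[-0.796, -0.296, 0.528, -0.182], [-0.605, 0.383, -0.698, 0.997], [0.005, -0.875, -0.484, 0.76], [0.0, 0.0, 0.0, 1.0]] 0.9960835774739584
{'clock': 0.1, 'joints': array([ 1.05041293,  0.43513748,  0.0249821 ,  1.57401688, -0.01159946,
        1.13399748, -0.07509046]), 'dq': array([ 0.00097565, -0.00251882,  0.00089519, -0.00217052,  0.00040921,
        0.00110049,  0.00052704]), 'joint_efforts': array([ 4.65941703e-03, -6.69122887e+01,  9.88760255e-01, -3.15145290e+01,
       -6.04965189e-02,  3.73733731e-02,  4.96933967e-05]), 'position': array([ 0.25334263, -0.57084355,  0.22602921]), 'ee_rot': array([-3.07200004e+00, -6.51106775e-01,  6.61917862e-04]), 'force': array([ 0.23192125, -0.86560048,  0.07272977]), 'ft_torque': array([-0.02159065, -0.02279275,  0.00184037]), 'gripper_force': 0.0, 'width': 1.0030667330678829}
```

View pics/top0.png

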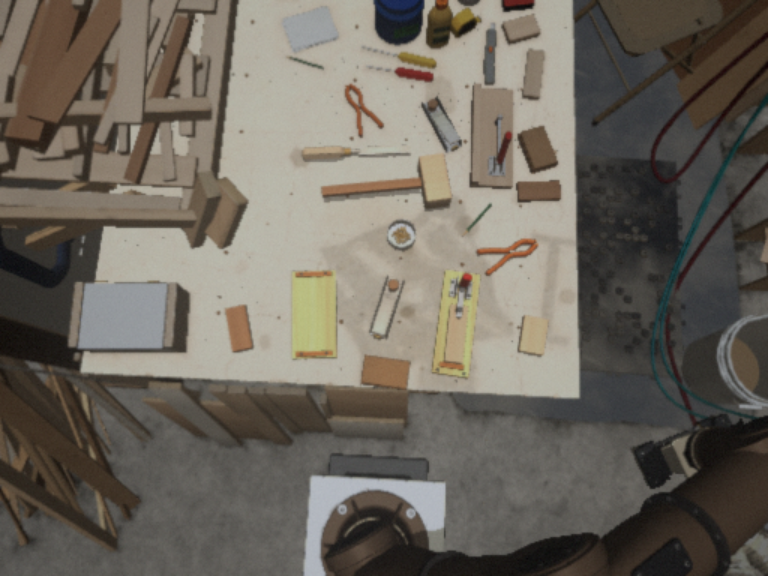

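View pics/scene0.png

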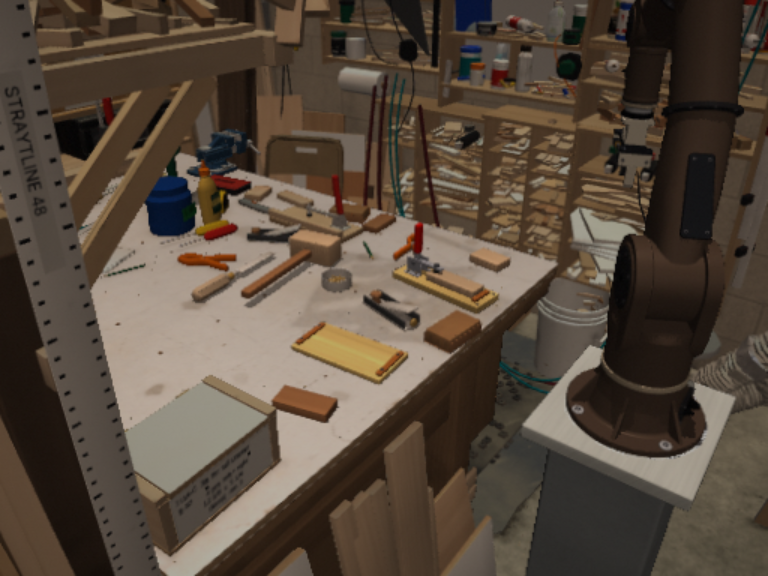

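The top view (768-wide scaled) shows the gluing board at (314,314), the near jig at (456,323) with its red grip at (466,280), brown offcut_2 at (238,328) and pale offcut_1 at (533,336). The plane is at (387,307), the cork block at (386,372), the tin at (401,235) and the clamp at (508,255). The scene view agrees: the jig is shut with its grip upright.

```bash
python3 - <<'E'
from h import *
def poly(d,P,box):
    pass
items={'board':(314,314,.012),'jig':(456,323,.018),'off2':(238,328,.019),'off1':(533,336,.022),'plane':(387,307,.024),'sand':(386,372,.032),'tin':(401,235,.028)}
d=pickle.load(open('top.pkl','rb'));P=cloud(d);print(d['K'].tolist())
hsv=cv2.cvtColor(d['img'],cv2.COLOR_RGB2HSV)
tab=(P[:,:,0]>.3)&(P[:,:,0]<.9)&(abs(P[:,:,1])<.6)
print('table z',np.median(P[tab][:,2]), P[tab][:,2].std())
m=((P[:,:,2]>.007)&(P[:,:,2]<.2)&tab).astype(np.uint8)
n,l,st,ce=cv2.connectedComponentsWithStats(m)
for k,(u,v,z) in items.items():
    u,v=u/1.5,v/1.5;i=l[int(v),int(u)]
    ys,xs=np.where(l==i)
    if i==0: print(k,'none',P[int(v),int(u)]);continue
    zz=np.median(P[l==i][:,2])
    W=onz(d,np.c_[xs,ys],z)
    r=cv2.minAreaRect((W[:,:2]*1000).astype(np.float32))
    print(k,len(xs),'z',zz.round(4),np.round(r[0],1),np.round(r[1],1),round(r[2],1), hsv[int(v),int(u)])
red=((hsv[:,:,0]<6)|(hsv[:,:,0]>174))&(hsv[:,:,1]>170)&tab&(P[:,:,2]>.05)
print('grip',P[red].mean(0) if red.any() else 0,red.sum(),P[red].max(0),P[red].min(0))
# table height check two views
s=pickle.load(open('scene.pkl','rb'));Q=cloud(s)
h2=cv2.cvtColor(s['img'],cv2.COLOR_RGB2HSV)
red=((h2[:,:,0]<6)|(h2[:,:,0]>174))&(h2[:,:,1]>170)&(Q[:,:,0]<.75)&(Q[:,:,0]>.4)&(Q[:,:,2]>.05)&(Q[:,:,1]>-.6)&(Q[:,:,1]<.3)
print('grip2',Q[red].mean(0),red.sum(),Q[red].max(0),Q[red].min(0))
E
```

```text
[[412.76551912523723, 0.0, 252.3397332676319], [0.0, 412.76551912523723, 193.6304358333791], [0.0, 0.0, 1.0]]
table z 0.008592138659077264 0.4077676587163285
board 1709 z 0.0148 [525.7 178.8] [234.5 122. ] 4.9 [ 33  78 189]
jig 1760 z 0.0238 [ 535.2 -176.9] [110.8 281.3] 86.5 [ 18  75 183]
off2 433 z 0.021 [488.4 360. ] [122.4  58.9] 14.5 [ 13 119 154]
off1 447 z 0.0246 [ 506.8 -362.2] [79.4 98.9] 72.0 [ 20  69 181]
plane 481 z 0.0285 [558.1  -2.3] [ 58.4 163.6] 77.9 [ 21  33 183]
sand 616 z 0.0345 [395.8  -6.5] [124.8  75.1] 87.8 [ 14 120 147]
tin 233 z 0.0148 [747.9 -30.5] [87.4 72.2] 2.8 [ 18 124 134]
grip [ 0.61009517 -0.18133104  0.14864778] 13 [ 0.61480052 -0.17441104  0.15549875] [ 0.6051291  -0.18871481  0.1448857 ]
grip2 [ 0.60687771 -0.17796502  0.11127517] 104 [ 0.61750455 -0.1681835   0.15002943] [ 0.59937276 -0.19438486  0.07061482]
```

Request:
{"name": "jog_arm", "arguments": {
  "rows": [
    [[3,6,3],[0,0,-7],1],
    [[6,12,6],[0,0,-14],1],
    [[9,18,8],[0,0,-21],1],
    [[12,24,10],[0,0,-28],1],
    [[15,30,10],[0,0,-28],1],
    [[18,35,10],[0,0,-28],1],
    [[20,39,10],[0,0,-28],1],
    [[20,39,10],[0,0,-28],1]
  ],
  "newtons": 20
}}

```text
clock: 1.1
position: [0.4551, -0.1768, 0.3267]
ee_rot: [-3.139, 0.102, -0.0]
force: [-0.6, -1.1, -0.3]
width: 1.002
gripper_force: 0.0
```

```bash
python3 - <<'E'
from h import *
d=grab('wrist');save(d,'w1.png');pickle.dump(d,open('w1.pkl','wb'));print(np.array(d['mount']).round(3).tolist(),d['K'][0],d['state']['position'],d['state']['ee_rot'])
E
```

```text
[[0.0, -0.959, -0.285, 0.076], [1.0, 0.0, -0.001, -0.001], [0.001, -0.285, 0.959, -0.158], [0.0, 0.0, 0.0, 1.0]] [329.57150872   0.         258.37620214] [ 0.45506244 -0.1767559   0.32667608] [-3.13865916e+00  1.01518875e-01 -3.51017680e-04]
```

View pics/w1.png

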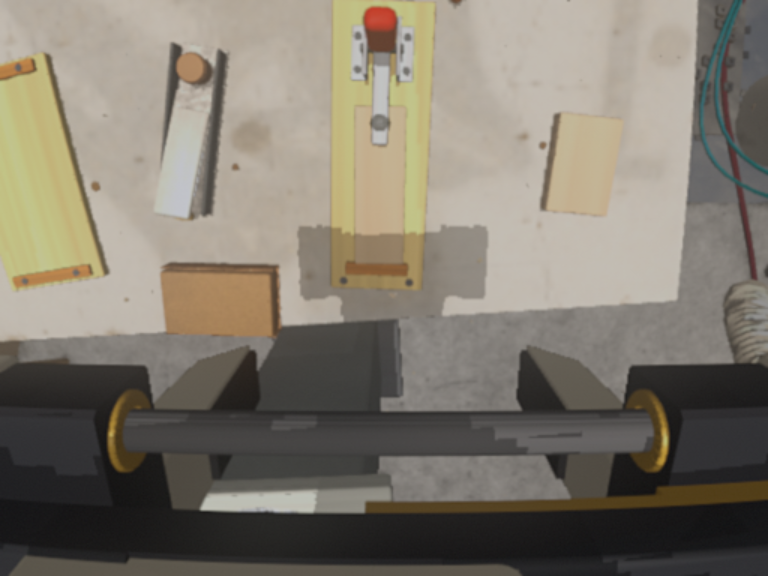

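The wrist view shows the jig centred at (380,150), with the grip's top at (380,18), the bar's foot at (380,123) and the strip at (380,185). The plane is at (190,130), offcut_1 at (583,163), the gluing board is cut off at the left at (45,170), and the cork block is at (220,300).

```bash
cat >> h.py <<'E'
def meas(d,u,v,z0,z1,box=.12,name='',zp=None):
    """component at pixel (u,v; 768 scale) with height in z0..z1 -> min-area rectangle of rays cast on its median height"""
    P=cloud(d);m=((P[:,:,2]>z0)&(P[:,:,2]<z1)&(d['depth']>0)).astype(np.uint8)
    m=cv2.morphologyEx(m,cv2.MORPH_OPEN,np.ones((3,3)))
    n,l,st,ce=cv2.connectedComponentsWithStats(m);i=l[int(v/1.5),int(u/1.5)]
    if i==0: print(name,'none',P[int(v/1.5),int(u/1.5)]);return
    zm=np.median(P[l==i][:,2]); ys,xs=np.where(l==i)
    W=onz(d,np.c_[xs,ys],zm if zp is None else zp)
    c,s,a=cv2.minAreaRect((W[:,:2]*1000).astype(np.float32))
    if s[0]<s[1]: s=(s[1],s[0]);a+=90
    a=(a+90)%180-90
    print(name,len(xs),'z %.4f'%zm,'c',np.round(c,1),'LxW',np.round(s,1),'long axis deg %.1f'%a,'touch' if xs.min()<2 or ys.min()<2 else '')
    return c,s,a,l==i
E
python3 - <<'E'
from h import *
d=pickle.load(open('w1.pkl','rb'));P=cloud(d)
for u,v in((300,60),(480,200),(640,100),(250,230)): print('table',P[int(v/1.5),int(u/1.5)].round(4))
for u,v in((345,200),(425,150),(380,200),(45,170),(583,163),(220,300),(380,18),(180,170)): print(u,v,P[int(v/1.5),int(u/1.5)].round(4))
meas(d,380,200,.029,.042,name='strip')
meas(d,345,200,.009,.2,name='jigall',zp=.018)
meas(d,583,163,.012,.035,name='off1')
meas(d,45,170,.006,.016,name='board')
meas(d,210,180,.008,.06,name='plane',zp=.024)
meas(d,380,18,.13,.17,name='grip')
E
```

```text
table [ 0.6143 -0.1049 -0.001 ]
table [ 0.4759 -0.2667  0.0006]
table [ 0.563  -0.4208  0.0007]
table [ 0.4615 -0.0379  0.0013]
345 200 [ 0.4859 -0.1374  0.0192]
425 150 [ 0.526  -0.2137  0.0174]
380 200 [ 0.4857 -0.17    0.0384]
45 170 [0.5374 0.154  0.0137]
583 163 [ 0.5076 -0.3582  0.0223]
220 300 [ 0.3999 -0.0081  0.0329]
380 18 [ 0.6105 -0.1805  0.1465]
180 170 [0.5252 0.008  0.0349]
strip 3252 z 0.0372 c [ 496.9 -170.5] LxW [139.1  45. ] long axis deg -4.5 
jigall 12532 z 0.0194 c [ 526.9 -172.4] LxW [258.2  90.6] long axis deg -5.3 touch
off1 2851 z 0.0219 c [ 505.6 -358.9] LxW [89.9 63.4] long axis deg -7.8 
board 6983 z 0.0124 c [532.3 177.3] LxW [219.7 113.7] long axis deg 4.4 touch
plane 3680 z 0.0254 c [5.548e+02 3.000e-01] LxW [155.4  53.8] long axis deg -14.0 
grip 411 z 0.1455 c [ 608.9 -180.4] LxW [20.9 17.9] long axis deg 85.8
```

Request:
{"name": "jog_arm", "arguments": {
  "rows": [
    [[4,0,-4],[0,0,-1],0],
    [[8,0,-8],[0,0,-1],0],
    [[11,0,-12],[0,0,-1],0],
    [[11,0,-12],[0,0,-1],0],
    [[11,0,-12],[0,0,-1],0],
    [[11,0,-12],[0,0,-1],0]
  ]
}}

```text
clock: 1.9
position: [0.5635, -0.1821, 0.2083]
ee_rot: [3.138, -0.14, 0.003]
force: [-0.1, -0.3, 0.2]
width: 0.395
gripper_force: 0.0
```

Request:
{"name": "jog_arm", "arguments": {
  "rows": [
    [[0,0.5,0],[0,0,0],0],
    [[0,0.5,0],[0,0,0],0],
    [[0,0.5,0],[0,0,0],0],
    [[0,0.5,-4],[0,0,0],0],
    [[0,0.5,-8],[0,0,0],0],
    [[0,0.5,-10.8],[0,0,0],0],
    [[0,0.5,-10.8],[0,0,0],0],
    [[1,0.4,-10.8],[0,0,0],0]
  ]
}}

```text
clock: 2.9
position: [0.5742, -0.1776, 0.1]
ee_rot: [3.138, -0.139, 0.001]
force: [-0.6, 0.7, -0.0]
width: 0.008
gripper_force: 0.0
```

Request:
{"name": "jog_arm", "arguments": {
  "rows": [
    [[1,-0.1,0],[0,0,0],0],
    [[2,-0.2,0],[0,0,0],0],
    [[3,-0.2,0],[0,0,0],0],
    [[4,-0.3,0],[0,0,0],0],
    [[5,-0.4,0],[0,0,0],0],
    [[5.5,-0.4,0],[0,0,0],0]
  ]
}}

```text
clock: 3.65
position: [0.6297, -0.1811, 0.0987]
ee_rot: [-3.138, 0.139, -0.001]
force: [-0.6, 0.5, -0.0]
width: 0.004
gripper_force: 0.2
```

Request:
{"name": "jog_arm", "arguments": {
  "rows": [
    [[1,-0.1,0],[0,0,0],0],
    [[2,-0.2,0],[0,0,0],0],
    [[3,-0.2,0],[0,0,0],0],
    [[3,-0.2,0],[0,0,0],0]
  ]
}}

```text
clock: 4.15
position: [0.6595, -0.183, 0.0987]
ee_rot: [-3.138, 0.138, -0.001]
force: [0.4, 0.5, -0.3]
width: 0.002
gripper_force: 0.0
```

```bash
python3 - <<'E'
from h import *
d=grab('scene');P=cloud(d);print(arm.observe()['force'])
h2=cv2.cvtColor(d['img'],cv2.COLOR_RGB2HSV)
red=((h2[:,:,0]<6)|(h2[:,:,0]>174))&(h2[:,:,1]>170)&(P[:,:,0]<.8)&(P[:,:,0]>.4)&(P[:,:,2]>.03)&(P[:,:,1]>-.4)&(P[:,:,1]<.1)
print(P[red].mean(0),red.sum(),P[red].max(0),P[red].min(0))
E
```

```text
[ 0.12530251  0.57318955 -0.2964234 ]
[ 0.66504516 -0.18237782  0.07163238] 84 [ 0.70040364 -0.171351    0.08850704] [ 0.6307467  -0.19572061  0.05329143]
```

The grip now lies at z 53–88 mm, well behind the pin, so the hold-down has tipped open.

Request:
{"name": "jog_arm", "arguments": {
  "rows": [
    [[0,0,6],[0,0,0],0],
    [[0,0,12],[0,0,0],0.5],
    [[-5,0.5,16],[0,0,0],0.8],
    [[-10,1,16],[0,0,0],0.8],
    [[-15,1.3,16],[0,0,0],0.8],
    [[-20,1.3,16],[0,0,0],0.8],
    [[-22,1.3,16],[0,0,0],0.8],
    [[-22,1.3,16],[0,0,0],0.8]
  ]
}}

```text
clock: 5.2
position: [0.4371, -0.1705, 0.2592]
ee_rot: [3.138, -0.141, 0.001]
force: [-0.1, 0.3, 0.4]
width: 0.716
gripper_force: 0.0
```

```bash
python3 - <<'E'
from h import *
d=grab('wrist');save(d,'w2.png');pickle.dump(d,open('w2.pkl','wb'));print(d['state']['position'],d['state']['ee_rot'],d['state']['width'])
E
```

```text
[ 0.43712129 -0.17051795  0.25923803] [ 3.13778842e+00 -1.40763909e-01  6.10737234e-04] 0.7164800976415795
```

View pics/w2.png

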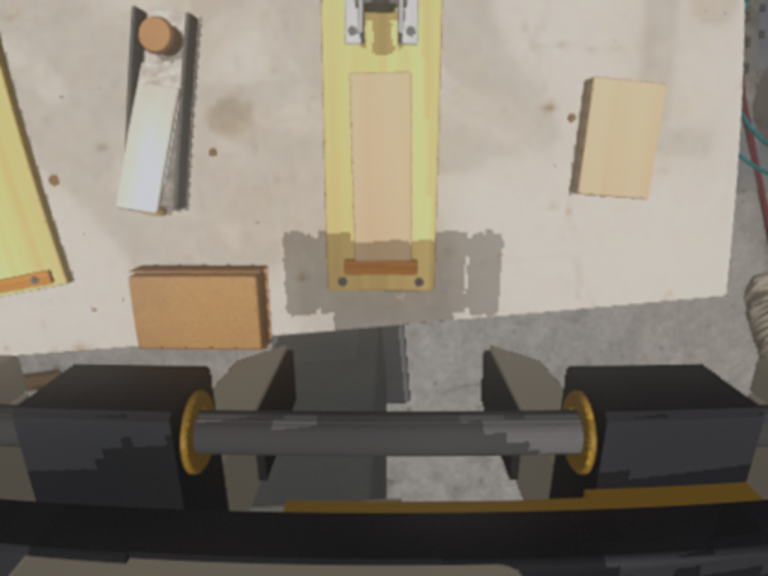

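The bar is off the strip, which now lies free at (381,165) in the jig. Offcut_1 is at (620,137) and the plane is at (160,120).

```bash
python3 - <<'E'
from h import *
d=pickle.load(open('w2.pkl','rb'))
meas(d,381,165,.029,.042,name='strip')
meas(d,620,137,.012,.035,name='off1')
r=meas(d,187,120,.008,.07,name='plane',zp=.024)
P=cloud(d)
Q=P[r[3]];print('plane z pct',np.percentile(Q[:,2],[2,25,50,75,90,98]).round(3))
# tool yaw
R=cv2.Rodrigues(np.array(d['state']['ee_rot']))[0];print('tool yaw',np.degrees(np.arctan2(R[1,0],R[0,0])))
E
```

```text
strip 5065 z 0.0371 c [ 496.3 -170.1] LxW [140.  45.] long axis deg -4.5 
off1 3985 z 0.0219 c [ 505.1 -358.4] LxW [90.2 63.7] long axis deg -8.3 
plane 5166 z 0.0252 c [554.1  -1. ] LxW [156.1  56. ] long axis deg -16.0 
plane z pct [0.01  0.02  0.025 0.033 0.042 0.047]
tool yaw -5.137224767756755
```

Request:
{"name": "jog_arm", "arguments": {
  "rows": [
    [[3,0,-4],[0,0,0.6],0.8],
    [[5.9,0,-8],[0,0,0.6],0.8],
    [[5.9,0,-13],[0,0,0.6],0.8],
    [[5.9,0,-18],[0,0,0.6],0.8],
    [[5.9,0,-20],[0,0,0.6],0.8],
    [[5.9,0,-20],[0,0,0.6],0.8]
  ]
}}

```text
clock: 6.0
position: [0.4973, -0.1696, 0.0569]
ee_rot: [-3.138, 0.121, 0.005]
force: [0.2, 0.5, 0.1]
width: 0.798
gripper_force: 0.0
```

Request:
{"name": "jog_arm", "arguments": {
  "rows": [
    [[0,0,-2],[0,0,0],0.8],
    [[0,0,-3.5],[0,0,0],0.8],
    [[0,0,-3.5],[0,0,0],0.4],
    [[0,0,-3.5],[0,0,0],0.4],
    [[0,0,-3.5],[0,0,0],0.4],
    [[0,0,-3.5],[0,0,0],0.4],
    [[0,0,-3.5],[0,0,0],0.4]
  ],
  "newtons": 20
}}

```text
clock: 6.88
position: [0.498, -0.1704, 0.0244]
ee_rot: [3.139, -0.122, 0.002]
force: [-0.1, 0.7, 6.4]
width: 0.489
gripper_force: 20.0
```

Request:
{"name": "jog_arm", "arguments": {
  "rows": [
    [[0,0,3],[0,0,0],0.4],
    [[0,0,8],[0,0,0],0.4],
    [[-1,4,14],[0,0,2],0.4],
    [[-2,10,18],[0,0,4],0.4],
    [[-3,16,22],[0,0,6],0.4],
    [[-5,22,22],[0,0,8],0.4],
    [[-6,28,22],[0,0,9],0.4],
    [[-7,34,22],[0,0,9],0.4]
  ]
}}

```text
clock: 7.88
position: [0.431, 0.1484, 0.244]
ee_rot: [3.139, 0.124, 0.002]
force: [1.1, 0.5, -1.0]
width: 0.487
gripper_force: 20.0
```

Request:
{"name": "jog_arm", "arguments": {
  "rows": [
    [[0,0,0],[0,0,0],0.4],
    [[0,0,0],[0,0,0],0.4]
  ]
}}

```text
clock: 8.12
position: [0.4314, 0.1463, 0.2432]
ee_rot: [3.138, 0.125, -0.001]
force: [0.2, -1.1, -1.7]
width: 0.488
gripper_force: 20.0
```

```bash
python3 - <<'E'
from h import *
d=grab('wrist');save(d,'w3.png');pickle.dump(d,open('w3.pkl','wb'));print(d['state']['position'],d['state']['ee_rot'],d['state']['width'])
E
```

```text
[0.4314348 0.146321  0.2431572] [ 3.13841023e+00  1.25127829e-01 -6.87660566e-04] 0.4884335191736658
```

View pics/w3.png

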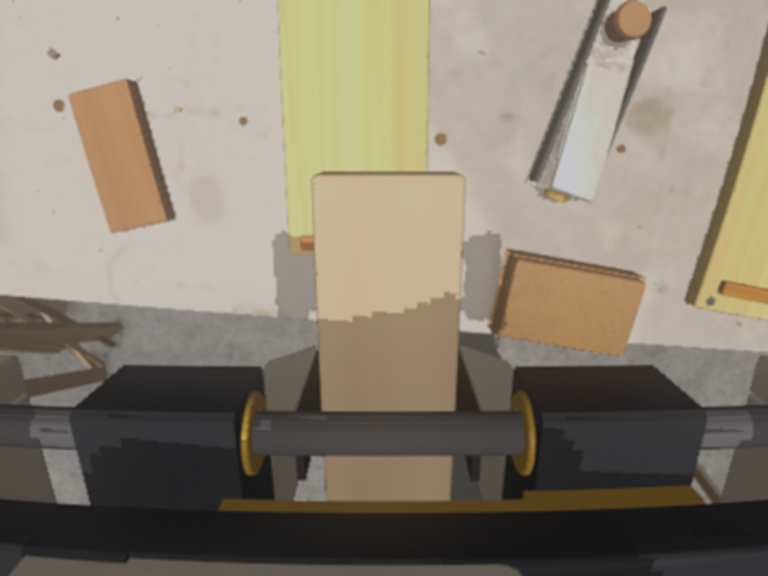

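The strip is held square, at (388,290). It hides part of the board's near end, and offcut_2 is at (120,155), so I'll go higher to see the whole board.

Request:
{"name": "jog_arm", "arguments": {
  "rows": [
    [[-2,2,5],[0,0,0],0.4],
    [[-4,3,10],[0,0,0],0.4],
    [[-4,3,15],[0,0,0],0.4],
    [[-4,3,15],[0,0,0],0.4],
    [[-4,3,15],[0,0,0],0.4]
  ]
}}

```text
clock: 8.8
position: [0.3919, 0.1754, 0.3926]
ee_rot: [3.139, 0.12, -0.001]
force: [-0.5, -1.6, -1.0]
width: 0.489
gripper_force: 20.0
```

```bash
python3 - <<'E'
from h import *
d=grab('wrist');save(d,'w4.png');pickle.dump(d,open('w4.pkl','wb'));print(d['state']['position'],d['state']['ee_rot'],d['state']['width'])
E
```

```text
[0.39188087 0.17540474 0.39263758] [ 3.13868073e+00  1.20318959e-01 -9.94355505e-04] 0.4890561902225587
```

View pics/w4.png

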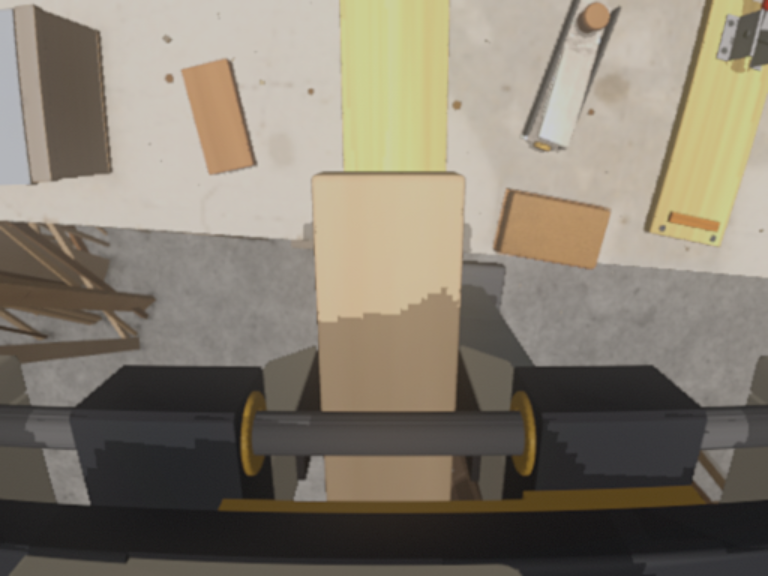

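The board's long edges show at columns 342 and 448, but both of its ends are hidden. I'll take its width and yaw from this view and w3, and its ends from w1.

```bash
python3 - <<'E'
from h import *
pts={}
for f,b in(('w3',(0,165)),('w4',(0,165)),('w1',(0,300))):
    d=pickle.load(open(f+'.pkl','rb'));P=cloud(d);hsv=cv2.cvtColor(d['img'],cv2.COLOR_RGB2HSV)
    m=(P[:,:,2]>.006)&(P[:,:,2]<.022)&(P[:,:,1]>.08)&(P[:,:,1]<.28)&(P[:,:,0]>.38)&(P[:,:,0]<.68)
    m=cv2.morphologyEx(m.astype(np.uint8),cv2.MORPH_OPEN,np.ones((3,3)))
    rows=[v for v in range(int(b[0]/1.5)+1,int(b[1]/1.5)) if m[v].sum()>10]
    L=[];Rr=[]
    for v in rows:
        x=np.where(m[v])[0];L.append((x[0]-.5,v));Rr.append((x[-1]+.5,v))
    for n,e in(('L',L),('R',Rr)):
        W=onz(d,e,.012)[:,:2]
        if f=='w1':
            if n=='L':continue
            W2=W[8:-8]
        else: W2=W
        vx,vy,x0,y0=cv2.fitLine((W2*1000).astype(np.float32),cv2.DIST_HUBER,0,.01,.01).ravel()
        print(f,n,'yaw',np.degrees(np.arctan2(vy,vx)).round(2),'y at x=526:',(y0+(526-x0)*vy/vx).round(1))
    if f=='w1':
        a=np.radians(4.5);ys,xs=np.where(m);W=onz(d,np.c_[xs,ys],.012)[:,:2]*1000
        t=W@[np.cos(a),np.sin(a)];s=W@[-np.sin(a),np.cos(a)]
        s0=s.min()
        k=(s<s0+40)&(s>s0+4)
        print('t ends',t[k].min(),t[k].max(),np.percentile(t[k],[.5,99.5]),'s0',s0)
        print('mean pix: ',(np.cos(a)*526+np.sin(a)*178))
E
```

```text
w3 L yaw 4.86 y at x=526: 234.7
w3 R yaw 4.91 y at x=526: 124.9
w4 L yaw 4.35 y at x=526: 235.2
w4 R yaw 4.48 y at x=526: 125.2
w1 R yaw 4.79 y at x=526: 121.3
t ends 434.43019441666524 654.4327356708974 [435.64756469 652.96806661] s0 78.53837234351536
mean pix:  538.3442365831817
```

Request:
{"name": "jog_arm", "arguments": {
  "rows": [
    [[3,0.1,-5],[0,0,0.3],0.4],
    [[6,0.3,-10],[0,0,0.3],0.4],
    [[10,0.5,-15],[0,0,0.3],0.4],
    [[14.2,0.5,-20],[0,0,0.3],0.4],
    [[14.2,0.5,-25],[0,0,0.3],0.4],
    [[14.2,0.5,-30],[0,0,0.3],0.4],
    [[14.2,0.5,-34],[0,0,0.3],0.4],
    [[14.2,0.5,-34],[0,0,0.3],0.4]
  ]
}}

```text
clock: 9.85
position: [0.5304, 0.1798, 0.0495]
ee_rot: [3.136, 0.132, -0.013]
force: [-0.2, -0.2, -1.1]
width: 0.485
gripper_force: 20.0
```

Request:
{"name": "jog_arm", "arguments": {
  "rows": [
    [[0,0,0],[0,0,0],0.4],
    [[0,0,0],[0,0,0],0.4]
  ]
}}

```text
clock: 10.1
position: [0.5348, 0.1821, 0.0551]
ee_rot: [-3.138, -0.132, -0.004]
force: [0.5, -0.1, -1.1]
width: 0.487
gripper_force: 20.0
```

Correct by (−1, −2) mm and lower.

Request:
{"name": "jog_arm", "arguments": {
  "rows": [
    [[-0.1,-0.2,-1],[0,0,-0.2],0.4],
    [[-0.1,-0.2,-2],[0,0,-0.2],0.4],
    [[-0.1,-0.2,-3],[0,0,-0.2],0.4],
    [[-0.1,-0.2,-3.4],[0,0,-0.2],0.4],
    [[-0.1,-0.2,-3.4],[0,0,-0.2],0.4]
  ]
}}

```text
clock: 10.72
position: [0.5325, 0.1798, 0.019]
ee_rot: [3.139, 0.127, -0.001]
force: [-0.2, -0.5, -0.3]
width: 0.489
gripper_force: 20.0
```

Request:
{"name": "jog_arm", "arguments": {
  "rows": [
    [[0.1,0,-0.1],[0,0,0],0.4],
    [[0.1,0,-0.1],[0,0,0],0.4],
    [[0.1,0,-0.1],[0,0,0],0.7],
    [[0.1,0,-0.1],[0,0,0],0.7],
    [[0.1,0,-0.1],[0,0,0],0.7],
    [[0.1,0,5],[0,0,0],0.7],
    [[0.1,0,10],[0,0,0],0.7]
  ]
}}

```text
clock: 11.6
position: [0.5332, 0.1796, 0.1202]
ee_rot: [3.139, 0.127, -0.002]
force: [1.9, -0.3, 0.3]
width: 0.7
gripper_force: 0.0
```

Request:
{"name": "jog_arm", "arguments": {
  "rows": [
    [[-4,0,4],[0,0,0],0.8],
    [[-8,0,8],[0,0,0],0.8],
    [[-12,0,12],[0,0,0],0.8],
    [[-12,0,16],[0,0,0],0.8],
    [[-12,0,20],[0,0,0],0.8],
    [[-12,0,20],[0,0,0],0.8],
    [[-12,0,20],[0,0,0],0.8]
  ]
}}

```text
clock: 12.48
position: [0.4133, 0.1795, 0.3188]
ee_rot: [3.139, 0.127, -0.001]
force: [0.9, -0.3, -0.6]
width: 0.802
gripper_force: 0.0
```

```bash
python3 - <<'E'
from h import *
d=grab('wrist');save(d,'w5.png');pickle.dump(d,open('w5.pkl','wb'));print(d['state']['position'],d['state']['ee_rot'],d['state']['width'])
E
```

```text
[0.41332863 0.17949291 0.31880183] [ 3.13860623e+00  1.26829168e-01 -6.75310822e-04] 0.8020992014128101
```

View pics/w5.png

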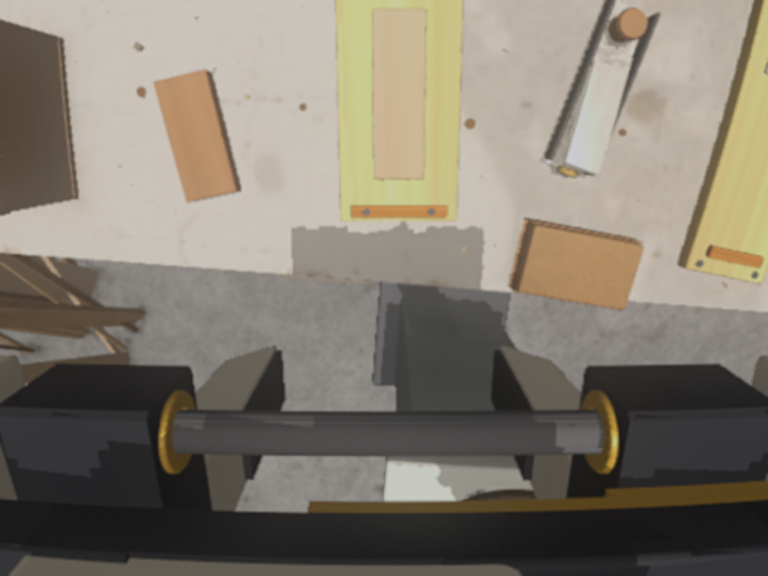

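The strip lies on the board at (399,95), parallel to it, with the near cleat at (398,212). Offcut_2 is at (197,135).

```bash
python3 - <<'E'
from h import *
d=pickle.load(open('w5.pkl','rb'));P=cloud(d)
meas(d,399,95,.025,.04,name='strip')
meas(d,197,135,.011,.03,name='off2')
r=meas(d,350,150,.006,.016,name='boardplain')
m=(P[:,:,2]>.006)&(P[:,:,2]<.06)&(P[:,:,1]>.08)&(P[:,:,1]<.28)&(P[:,:,0]>.38)
a=np.radians(4.65);ys,xs=np.where(m);W=onz(d,np.c_[xs,ys],.012)[:,:2]*1000
t=W@[np.cos(a),np.sin(a)];s=W@[-np.sin(a),np.cos(a)]
print('near end t',np.percentile(t,.05),t.min(),'s',s.min(),s.max(),'TCP t?')
print('near cleat inner z>.014:')
c=np.array([532,180]);print('board centre t,s',c@[np.cos(a),np.sin(a)],c@[-np.sin(a),np.cos(a)])
E
```

```text
strip 3986 z 0.0311 c [532.3 181. ] LxW [140.3  44.9] long axis deg 5.3 
off2 3078 z 0.0192 c [485.5 359.9] LxW [110.5  53. ] long axis deg 15.5 
boardplain 7299 z 0.0121 c [518.  179.5] LxW [191.4 110.6] long axis deg 4.7 touch
near end t 435.0967414336687 435.0962225837049 s 81.47947501708322 192.21842056908167 TCP t?
near cleat inner z>.014:
board centre t,s 544.8413029894372 136.2789585987958
```

Request:
{"name": "jog_arm", "arguments": {
  "rows": [
    [[2,4,0],[0,0,3],0.8],
    [[4,8,-3],[0,0,6],0.8],
    [[6,13,-8],[0,0,9],0.8],
    [[7.2,18,-13],[0,0,10.7],0.8],
    [[7.2,18,-19],[0,0,10.7],0.8],
    [[7.2,18,-25],[0,0,10.7],0.8],
    [[7.2,18,-25],[0,0,10.7],0.8],
    [[7.2,18,-25],[0,0,10.7],0.8]
  ]
}}

```text
clock: 13.52
position: [0.4855, 0.3597, 0.0696]
ee_rot: [3.113, 0.419, -0.002]
force: [0.8, -0.2, 1.1]
width: 0.801
gripper_force: 0.0
```

Request:
{"name": "jog_arm", "arguments": {
  "rows": [
    [[0,0,-3],[0,0,0],0.8],
    [[0,0,-6],[0,0,0],0.8],
    [[0,0,-6],[0,0,0],0.8],
    [[0,0,-6],[0,0,0],0.4],
    [[0,0,-6],[0,0,0],0.4],
    [[0,0,-6],[0,0,0],0.4],
    [[0,0,-6],[0,0,0],0.4]
  ],
  "newtons": 20
}}

```text
clock: 14.4
position: [0.4863, 0.3602, 0.0106]
ee_rot: [-3.113, -0.419, -0.003]
force: [-0.9, -2.5, 8.2]
width: 0.542
gripper_force: 20.0
```

Request:
{"name": "jog_arm", "arguments": {
  "rows": [
    [[0,0,4],[0,0,0],0.4],
    [[0,0,9],[0,0,0],0.4],
    [[1,-4,11],[0,0,-3],0.4],
    [[2.5,-9,11],[0,0,-6],0.4],
    [[4,-14,11],[0,0,-9],0.4],
    [[4.7,-17.9,11],[0,0,-10.5],0.4],
    [[4.7,-17.9,11],[0,0,-10.5],0.4],
    [[4.7,-17.9,11],[0,0,-10.5],0.4]
  ]
}}

```text
clock: 15.4
position: [0.5325, 0.1814, 0.1197]
ee_rot: [-3.138, -0.133, -0.0]
force: [0.0, 0.4, -0.2]
width: 0.542
gripper_force: 20.0
```

Request:
{"name": "jog_arm", "arguments": {
  "rows": [
    [[0,0,-2.5],[0,0,0],0.4],
    [[0,0,-5],[0,0,0],0.4],
    [[0,0,-6.5],[0,0,0],0.4],
    [[0,0,-6.5],[0,0,0],0.4],
    [[0,0,-6.5],[0,0,0],0.4]
  ]
}}

```text
clock: 16.02
position: [0.533, 0.1815, 0.0551]
ee_rot: [-3.138, -0.133, -0.001]
force: [0.1, -0.2, -0.0]
width: 0.542
gripper_force: 20.0
```

Request:
{"name": "jog_arm", "arguments": {
  "rows": [
    [[0,0,-0.7],[0,0,0],0.4],
    [[0,0,-1.2],[0,0,0],0.4],
    [[0,0,-1.2],[0,0,0],0.4],
    [[0,0,-1.2],[0,0,0],0.4]
  ]
}}

```text
clock: 16.52
position: [0.5327, 0.1807, 0.0424]
ee_rot: [3.139, 0.132, -0.0]
force: [0.8, 0.4, -1.4]
width: 0.545
gripper_force: 20.0
```

Request:
{"name": "jog_arm", "arguments": {
  "rows": [
    [[0,0,-0.15],[0,0,0],0.4],
    [[0,0,-0.15],[0,0,0],0.4],
    [[0,0,-0.15],[0,0,0],0.4]
  ]
}}

```text
clock: 16.9
position: [0.5328, 0.1808, 0.0416]
ee_rot: [3.139, 0.132, 0.001]
force: [-3.1, -1.2, 8.1]
width: 0.539
gripper_force: 20.0
```

Contact. Release, then back off and look.

Request:
{"name": "jog_arm", "arguments": {
  "rows": [
    [[0,0,0.1],[0,0,0],0.7],
    [[0,0,0.1],[0,0,0],0.7],
    [[0,0,0.1],[0,0,0],0.7],
    [[0,0,5],[0,0,0],0.7],
    [[0,0,10],[0,0,0],0.7],
    [[-5,0,15],[0,0,0],0.85],
    [[-10,0,20],[0,0,0],0.85],
    [[-12,0,24],[0,0,0],0.85]
  ]
}}

```text
clock: 17.9
position: [0.4104, 0.1805, 0.2818]
ee_rot: [3.138, 0.134, -0.002]
force: [1.5, 0.1, 0.1]
width: 0.85
gripper_force: 0.0
```

Request:
{"name": "jog_arm", "arguments": {
  "rows": [
    [[0,0,0],[0,0,0],0.85],
    [[0,0,0],[0,0,0],0.85]
  ]
}}

```text
clock: 18.15
position: [0.4128, 0.1804, 0.2807]
ee_rot: [3.138, 0.132, 0.001]
force: [0.3, -0.2, -1.0]
width: 0.849
gripper_force: 0.0
```

```bash
python3 - <<'E'
from h import *
d=grab('wrist');save(d,'w6.png');pickle.dump(d,open('w6.pkl','wb'));print(d['state']['position'],d['state']['ee_rot'],d['state']['width'])
meas(d,399,95,.042,.06,name='off2')
meas(d,399,95,.025,.06,name='strip+off2',zp=.031)
E
```

```text
[0.41280833 0.18040608 0.28069075] [3.13842802e+00 1.31890398e-01 9.87498650e-04] 0.8491967674495802
off2 4607 z 0.0501 c [531.9 181.9] LxW [109.9  50.1] long axis deg 5.2 
strip+off2 5283 z 0.0499 c [530.6 181.3] LxW [135.   52.6] long axis deg 5.2 touch
```

View pics/w6.png

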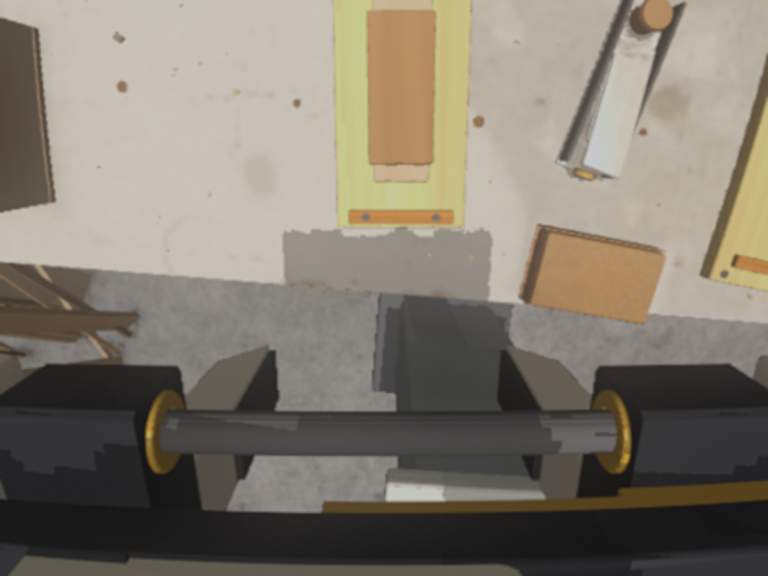

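Offcut_2 sits centred on the strip at (401,87). Next is offcut_1.

Request:
{"name": "jog_arm", "arguments": {
  "rows": [
    [[1,-4,0],[0,0,-2],0.92],
    [[2,-10,0],[0,0,-4],0.92],
    [[3,-16,0],[0,0,-6],0.92],
    [[5,-22,0],[0,0,-8],0.92],
    [[6,-28,0],[0,0,-10],0.92],
    [[7,-34,0],[0,0,-12],0.92],
    [[8,-40,0],[0,0,-12.8],0.92],
    [[9.2,-46,0],[0,0,-12.8],0.92]
  ]
}}

```text
clock: 19.2
position: [0.5044, -0.2816, 0.2787]
ee_rot: [-3.133, 0.219, 0.005]
force: [1.0, 0.2, 0.3]
width: 0.918
gripper_force: 0.0
```

Request:
{"name": "jog_arm", "arguments": {
  "rows": [
    [[0,-4,-3],[0,0,0],0.92],
    [[0,-8,-8],[0,0,0],0.92],
    [[0,-8,-14],[0,0,0],0.92],
    [[0,-8,-20],[0,0,0],0.92],
    [[0,-8,-21],[0,0,0],0.92],
    [[0,-8,-21],[0,0,0],0.92],
    [[0,-8,-21],[0,0,0],0.92]
  ]
}}

```text
clock: 20.08
position: [0.5062, -0.3602, 0.0732]
ee_rot: [3.132, -0.218, 0.005]
force: [-0.4, -0.5, -0.1]
width: 0.924
gripper_force: 0.0
```

Request:
{"name": "jog_arm", "arguments": {
  "rows": [
    [[-0.1,0,-3],[0,0,0],0.92],
    [[-0.1,0,-6],[0,0,0],0.92],
    [[-0.1,0,-6],[0,0,0],0.92],
    [[-0.1,0,-6],[0,0,0],0.5],
    [[-0.1,0,-6],[0,0,0],0.5],
    [[-0.1,0,-6],[0,0,0],0.5],
    [[-0.1,0,-6],[0,0,0],0.5]
  ],
  "newtons": 20
}}

```text
clock: 20.95
position: [0.5043, -0.3598, 0.012]
ee_rot: [3.133, -0.218, 0.002]
force: [-0.9, 0.8, 7.2]
width: 0.648
gripper_force: 20.0
```

Request:
{"name": "jog_arm", "arguments": {
  "rows": [
    [[0,0,4],[0,0,0],0.5],
    [[0,0,9],[0,0,0],0.5],
    [[0,3,14],[0,0,2],0.5],
    [[0,8,18],[0,0,4],0.5],
    [[0,14,20],[0,0,6],0.5],
    [[0,20,20],[0,0,8],0.5],
    [[0,26,20],[0,0,10],0.5],
    [[1,32,20],[0,0,12],0.5]
  ]
}}

```text
clock: 21.95
position: [0.513, -0.0377, 0.2115]
ee_rot: [3.139, 0.112, 0.001]
force: [1.5, -0.1, -0.5]
width: 0.652
gripper_force: 20.0
```

Request:
{"name": "jog_arm", "arguments": {
  "rows": [
    [[1,6,0],[0,0,1],0.5],
    [[1.5,12,0],[0,0,1],0.5],
    [[1.7,18,0],[0,0,1],0.5],
    [[1.7,22.1,0],[0,0,1],0.5],
    [[1.7,22.1,-4],[0,0,1],0.5],
    [[1.7,22.1,-9],[0,0,1],0.5],
    [[1.7,22.1,-11],[0,0,1],0.5],
    [[1.7,22.1,-11],[0,0,1],0.5]
  ]
}}

```text
clock: 22.95
position: [0.5295, 0.1812, 0.0996]
ee_rot: [3.137, 0.138, -0.005]
force: [0.1, 0.0, -0.2]
width: 0.653
gripper_force: 20.0
```

Request:
{"name": "jog_arm", "arguments": {
  "rows": [
    [[0,0,0],[0,0,0],0.5],
    [[0,0,0],[0,0,0],0.5]
  ]
}}

```text
clock: 23.2
position: [0.5315, 0.1821, 0.1022]
ee_rot: [-3.138, -0.138, -0.004]
force: [0.2, 0.7, -1.4]
width: 0.651
gripper_force: 20.0
```

Request:
{"name": "jog_arm", "arguments": {
  "rows": [
    [[0,0,-1.5],[0,0,0],0.5],
    [[0,0,-3],[0,0,0],0.5],
    [[0,0,-3.9],[0,0,0],0.5],
    [[0,0,-3.9],[0,0,0],0.5],
    [[0,0,-4],[0,0,0],0.5],
    [[0,0,-4],[0,0,0],0.5]
  ]
}}

```text
clock: 23.95
position: [0.5305, 0.1817, 0.0606]
ee_rot: [3.138, 0.138, -0.0]
force: [0.1, 0.2, -0.4]
width: 0.649
gripper_force: 20.0
```

Request:
{"name": "jog_arm", "arguments": {
  "rows": [
    [[0.1,0,-0.1],[0,0,0],0.5],
    [[0.1,0,-0.1],[0,0,0],0.5],
    [[0.1,0,-0.1],[0,0,0],0.5]
  ]
}}

```text
clock: 24.32
position: [0.5315, 0.1818, 0.0602]
ee_rot: [3.139, 0.138, -0.0]
force: [-2.6, -0.9, 5.6]
width: 0.653
gripper_force: 20.0
```

Request:
{"name": "jog_arm", "arguments": {
  "rows": [
    [[0,0,0.1],[0,0,0],0.85],
    [[0,0,0.1],[0,0,0],0.85],
    [[0,0,0.1],[0,0,0],0.85],
    [[0,0,5],[0,0,0],0.85],
    [[0,0,10],[0,0,0],0.85],
    [[-5,0,15],[0,0,0],0.85],
    [[-10,0,20],[0,0,0],0.85],
    [[-12,0,22],[0,0,0],0.85]
  ]
}}

```text
clock: 25.32
position: [0.4102, 0.182, 0.2817]
ee_rot: [-3.138, -0.139, -0.003]
force: [0.9, -1.0, 0.3]
width: 0.849
gripper_force: 0.0
```

Request:
{"name": "jog_arm", "arguments": {
  "rows": [
    [[-1,-7,-1],[0,0,-3],0.85],
    [[-1,-7,-1],[0,0,-3],0.85],
    [[-1,-7,-1],[0,0,-3],0.85],
    [[-1,-7,-1],[0,0,-3],0.85]
  ]
}}

```text
clock: 25.82
position: [0.4019, 0.1129, 0.2698]
ee_rot: [-3.141, -0.058, -0.0]
force: [0.4, -0.2, 0.0]
width: 0.848
gripper_force: 0.0
```

```bash
python3 - <<'E'
from h import *
d=grab('wrist');save(d,'w7.png');pickle.dump(d,open('w7.pkl','wb'));print(d['state']['position'],d['state']['ee_rot'],d['state']['width'])
E
```

```text
[0.40191778 0.11287251 0.2698362 ] [-3.14051030e+00 -5.78629969e-02 -5.29915859e-06] 0.8482740280458156
```

View pics/w7.png

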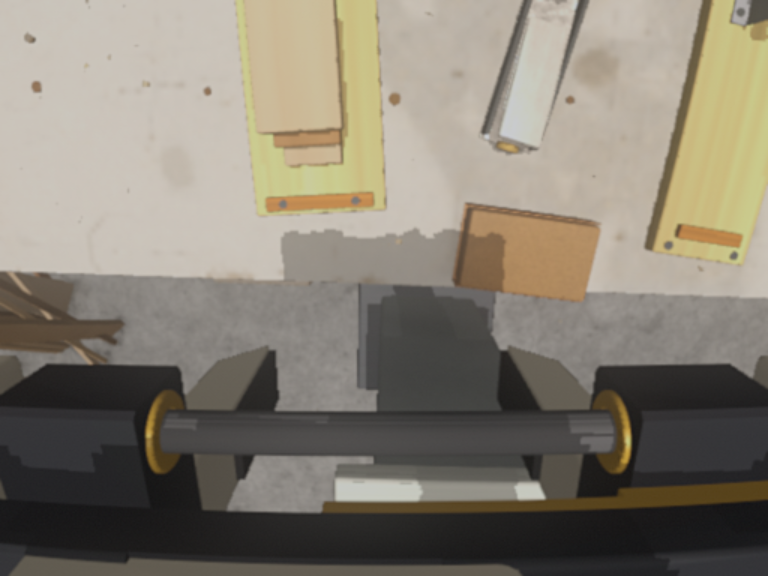

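The three-board stack is aligned at (295,70), but its far end is out of frame. I'll move so that the plane and the stack can both be seen.

Request:
{"name": "jog_arm", "arguments": {
  "rows": [
    [[2,-2,2],[0,0,-3],0.85],
    [[4,-5,4],[0,0,-6],0.85],
    [[5,-9,5],[0,0,-10],0.85],
    [[6,-9,5],[0,0,-14],0.85],
    [[6,-9,5],[0,0,-17],0.85],
    [[6,-9,5],[0,0,-17],0.85],
    [[6,-9,5],[0,0,-17],0.85]
  ]
}}

```text
clock: 26.75
position: [0.4617, 0.0224, 0.3197]
ee_rot: [-3.115, 0.405, 0.001]
force: [-0.3, 0.7, -0.2]
width: 0.85
gripper_force: 0.0
```

```bash
python3 - <<'E'
from h import *
d=grab('wrist');save(d,'w8.png');pickle.dump(d,open('w8.pkl','wb'));print(d['state']['position'],d['state']['ee_rot'],d['state']['width'])
E
```

```text
[0.4617282  0.02236158 0.31965702] [-3.11530278e+00  4.05448469e-01  6.24856538e-04] 0.8497465478443929
```

View pics/w8.png

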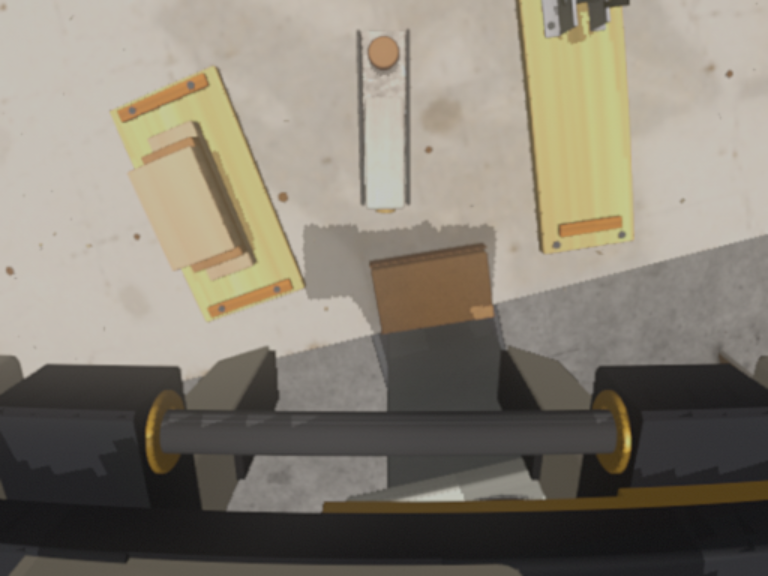

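The whole plane is in view, body (385,120) with its knob at the far end (383,52). The whole stack shows at (190,205).

```bash
python3 - <<'E'
from h import *
d=pickle.load(open('w8.pkl','rb'));P=cloud(d)
meas(d,180,205,.064,.085,name='off1')
r=meas(d,385,150,.008,.07,name='plane',zp=.024)
m=r[3];Q=P[m]
meas(d,383,52,.041,.06,name='knob')
R=cv2.Rodrigues(np.array(d['state']['ee_rot']))[0];yaw=np.arctan2(R[1,0],R[0,0]);print('yaw',np.degrees(yaw))
# rails: dark
hsv=cv2.cvtColor(d['img'],cv2.COLOR_RGB2HSV)
dark=(hsv[:,:,2]<100)&m
ys,xs=np.where(dark);print(dark.sum(),ys.min()*1.5,ys.max()*1.5,'rail z',np.percentile(P[dark][:,2],[5,50,95]).round(4))
W=onz(d,np.c_[xs,ys],.024)[:,:2]*1000
c,s,a=cv2.minAreaRect(W.astype(np.float32));print('rails',c,s,a)
# along-axis profile
a=np.radians(r[2]);t=Q[:,:2]*1000@[np.cos(a),np.sin(a)];z=Q[:,2]*1000
for lo in np.arange(t.min()-1,t.max(),10): k=(t>lo)&(t<=lo+10);print(int(lo),k.sum(),np.median(z[k]).round(1),z[k].max().round(1),z[k].min().round(1))
print('centre t',np.array(r[0])@[np.cos(a),np.sin(a)])
print('sand',end='');meas(d,430,290,.02,.04,name='')
E
```

```text
off1 3468 z 0.0722 c [531.7 181.2] LxW [90.  62.9] long axis deg 4.7 
plane 3017 z 0.0263 c [555.1   2.2] LxW [154.9  45.8] long axis deg -13.9 
knob none [ 0.61202853 -0.012161    0.03172505]
yaw -14.830431267014005
99 34.5 201.0 rail z [0.0223 0.0237 0.0252]
rails (557.8779296875, 1.56201171875) (40.538063049316406, 141.58995056152344) 75.7501449584961
459 94 45.5 48.6 15.8
469 251 45.6 49.1 9.4
479 258 42.5 46.7 9.1
489 263 39.4 42.9 21.1
499 268 36.2 40.3 20.4
509 267 33.1 36.7 16.9
519 269 30.1 34.1 11.3
529 261 26.9 30.4 10.1
539 255 24.4 28.3 20.0
549 253 21.6 26.3 16.9
559 265 16.3 25.5 12.2
569 200 12.5 26.0 9.1
579 30 23.6 25.2 8.8
589 28 23.9 25.4 21.6
599 33 22.9 25.6 20.2
609 22 23.4 25.3 17.8
centre t 538.3237695633103
sand 3557 z 0.0322 c [398.9  -4.1] LxW [109.4  69.4] long axis deg 84.6
```

```bash
python3 - <<'E'
from h import *
d=pickle.load(open('w8.pkl','rb'));P=cloud(d)
a=np.radians(-14.3);u=np.array([np.cos(a),np.sin(a)]);v=np.array([-u[1],u[0]])
k=(P[:,:,2]>.006)&(P[:,:,2]<.06)&(d['depth']>0);uu,vv=np.meshgrid(np.arange(512),np.arange(384))
k&=(uu>225)&(uu<285)&(vv<150)&(vv>5)
Q=P[k]*1000;t=Q[:,:2]@u;s=Q[:,:2]@v
print('t',t.min(),t.max(),'s',s.min(),s.max())
rail=(Q[:,2]>19)&(Q[:,2]<28)
for lo in range(455,625,15):
    j=(t>lo)&(t<=lo+15); j2=j&rail
    print(lo,j.sum(),'s all',s[j].min().round(1) if j.any() else '',s[j].max().round(1) if j.any() else '','rail',(s[j2].min().round(1),s[j2].max().round(1)) if j2.any() else '')
n=t<468;print('near end z',np.percentile(Q[n][:,2],[5,50,95]), 'far',Q[t>608][:,2].round(0)[:20],t[t>608].round(0)[:20])
for c in((532,181),(555,2)): print(np.array(c)@u,np.array(c)@v)
E
python3 - <<'E'
import sys;sys.path.insert(0,'.')
import os;os.chdir('.')
from h import *
d=pickle.load(open('w8.pkl','rb'))
cv2.imwrite('pics/w8c.png',cv2.resize(d['img'][10:150,215:300,::-1],None,fx=4,fy=4,interpolation=cv2.INTER_CUBIC))
E
```

```text
t 458.5566775584418 616.7243304775371 s 116.2856037563186 162.63563123359273
455 149 s all 116.3 161.5 rail (np.float64(116.3), np.float64(161.5))
470 385 s all 116.3 161.4 rail (np.float64(116.3), np.float64(161.4))
485 397 s all 116.3 161.1 rail (np.float64(116.3), np.float64(161.1))
500 406 s all 116.3 162.0 rail (np.float64(116.3), np.float64(162.0))
515 380 s all 116.4 161.7 rail (np.float64(116.4), np.float64(161.7))
530 391 s all 116.4 161.3 rail (np.float64(116.4), np.float64(161.3))
545 403 s all 116.4 162.3 rail (np.float64(116.4), np.float64(162.3))
560 391 s all 116.3 162.0 rail (np.float64(116.3), np.float64(162.0))
575 219 s all 116.4 161.7 rail (np.float64(116.4), np.float64(161.7))
590 356 s all 116.4 162.6 rail (np.float64(116.4), np.float64(162.6))
605 102 s all 116.4 162.4 rail (np.float64(116.4), np.float64(162.4))
620 0 s all   rail 
near end z [20.5425066  45.29283516 47.57716691] far [24. 24. 24. 23. 25. 23. 25. 25. 24. 25. 23.  6. 25. 24. 24. 25. 25. 18.
  6.  6.] [616. 615. 615. 615. 614. 615. 614. 614. 613. 613. 614. 617. 613. 613.
 612. 612. 612. 613. 616. 616.]
470.8095478056381 306.7953221531426
537.309732905367 139.02248352393605
```

View pics/w8c.png

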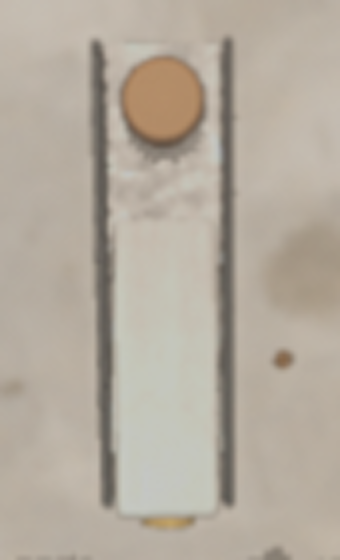

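The crop shows the two dark side rails at columns 97 and 228, running nearly the whole length. The brass tip at (168,520) is the near end. Measured: centre (0.5554, 0.0021), axis −14.3°.

Request:
{"name": "jog_arm", "arguments": {
  "rows": [
    [[3,-0.6,-3],[0,0,0.5],0.85],
    [[6,-1.3,-7],[0,0,0.5],0.85],
    [[9.4,-2,-12],[0,0,0.5],0.85],
    [[9.4,-2,-18],[0,0,0.5],0.85],
    [[9.4,-2,-24],[0,0,0.5],0.85],
    [[9.4,-2,-24],[0,0,0.5],0.85],
    [[9.4,-2,-24],[0,0,0.5],0.85]
  ]
}}

```text
clock: 27.68
position: [0.5569, 0.0021, 0.0818]
ee_rot: [-3.116, 0.395, -0.003]
force: [0.3, 0.5, 0.7]
width: 0.852
gripper_force: 0.0
```

Request:
{"name": "jog_arm", "arguments": {
  "rows": [
    [[-0.1,0,-3],[0,0,0],0.85],
    [[-0.1,0,-6],[0,0,0],0.85],
    [[-0.1,0,-7],[0,0,0],0.85],
    [[-0.1,0,-7],[0,0,0],0.85],
    [[-0.1,0,-7],[0,0,0],0.4],
    [[-0.1,0,-7],[0,0,0],0.4],
    [[-0.1,0,-7],[0,0,0],0.4],
    [[-0.1,0,-7],[0,0,0],0.4]
  ],
  "newtons": 50
}}

```text
clock: 28.68
position: [0.5548, 0.0016, 0.0102]
ee_rot: [3.116, -0.396, 0.0]
force: [0.0, -0.5, 3.9]
width: 0.495
gripper_force: 50.0
```

Request:
{"name": "jog_arm", "arguments": {
  "rows": [
    [[0,0,0],[0,0,0],0.4],
    [[0,0,3],[0,0,0],0.4],
    [[0,0,6],[0,0,0],0.4],
    [[0,0,6],[0,0,0],0.4],
    [[0,0,6],[0,0,0],0.4]
  ]
}}

```text
clock: 29.3
position: [0.5535, 0.0016, 0.0684]
ee_rot: [3.116, -0.396, -0.003]
force: [-0.3, 0.4, -5.7]
width: 0.496
gripper_force: 50.0
```

Request:
{"name": "jog_arm", "arguments": {
  "rows": [
    [[0,0,5],[0,0,0],0.4],
    [[0,1,10],[0,0,3],0.4],
    [[-0.5,4,11],[0,0,8],0.4],
    [[-1,9,11],[0,0,13],0.4],
    [[-1.6,14,11],[0,0,17],0.4],
    [[-2.2,18,11],[0,0,19.4],0.4],
    [[-2.2,18,11],[0,0,19.4],0.4],
    [[-2.2,18,11],[0,0,19.4],0.4]
  ]
}}

```text
clock: 30.3
position: [0.5313, 0.1817, 0.1778]
ee_rot: [3.137, 0.138, -0.005]
force: [0.3, -1.5, -5.5]
width: 0.498
gripper_force: 50.0
```

Request:
{"name": "jog_arm", "arguments": {
  "rows": [
    [[0,0,-2],[0,0,0],0.4],
    [[0,0,-4],[0,0,0],0.4],
    [[0,0,-6],[0,0,0],0.4],
    [[0,0,-7],[0,0,0],0.4],
    [[0,0,-7],[0,0,0],0.4],
    [[0,0,-7],[0,0,0],0.4]
  ]
}}

```text
clock: 31.05
position: [0.5331, 0.1817, 0.1104]
ee_rot: [-3.138, -0.135, -0.001]
force: [0.5, 0.8, -5.7]
width: 0.494
gripper_force: 50.0
```

```bash
python3 - <<'E'
from h import *
s=arm.observe();R=cv2.Rodrigues(np.array(s['ee_rot']))[0];print('yaw',np.degrees(np.arctan2(R[1,0],R[0,0])),R[2].round(4),s['ft_torque'])
d=grab('scene');P=cloud(d);p=cv2.projectPoints(np.array([[.532,.181,.08]]),np.array(d['rvec'],float),np.array(d['tvec'],float),d['K'],np.array(d['dist_coeffs'],float))[0].ravel().astype(int);print(p)
cv2.imwrite('pics/s1.png',cv2.resize(d['img'][max(p[1]-70,0):p[1]+60,p[0]-80:p[0]+80,::-1],None,fx=4,fy=4,interpolation=cv2.INTER_CUBIC))
E
```

```text
yaw 4.913881216337777 [ 9.e-04 -2.e-04 -1.e+00] [ 0.00324678  0.03103796 -0.00073635]
[230 213]
```

View pics/s1.png

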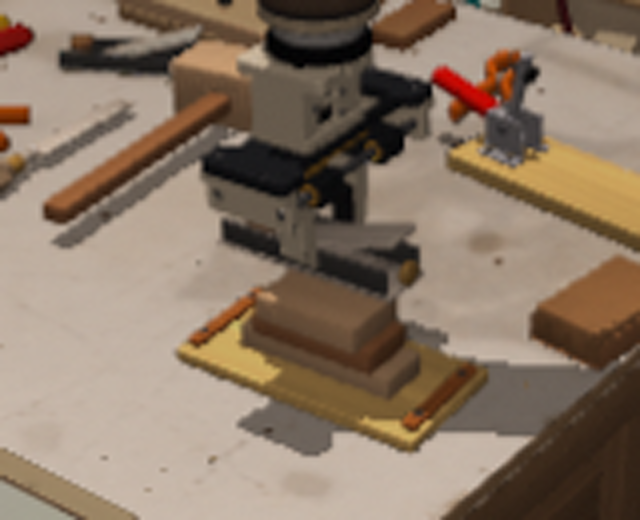

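The plane hangs level and parallel over the stack at (310,250). The jig is open and empty, with its grip lying back.

Request:
{"name": "jog_arm", "arguments": {
  "rows": [
    [[-0.1,0,-1.2],[0,0,0],0.4],
    [[-0.1,0,-2.2],[0,0,0],0.4],
    [[-0.1,0,-2.7],[0,0,0],0.4],
    [[-0.1,0,-2.7],[0,0,0],0.4],
    [[-0.1,0,-2.7],[0,0,0],0.4]
  ]
}}

```text
clock: 31.72
position: [0.5317, 0.1818, 0.0827]
ee_rot: [-3.139, -0.135, -0.0]
force: [-1.0, 0.0, -5.4]
width: 0.497
gripper_force: 50.0
```

Request:
{"name": "jog_arm", "arguments": {
  "rows": [
    [[0,0,-0.1],[0,0,0],0.4],
    [[0,0,-0.1],[0,0,0],0.4]
  ]
}}

```text
clock: 31.98
position: [0.5318, 0.1818, 0.0821]
ee_rot: [-3.139, -0.135, -0.001]
force: [-0.8, -0.5, -1.1]
width: 0.495
gripper_force: 50.0
```

Contact begins. One more half-millimetre, then open slowly.

Request:
{"name": "jog_arm", "arguments": {
  "rows": [
    [[0,0,-0.05],[0,0,0],0.4],
    [[0,0,-0.05],[0,0,0],0.4],
    [[0,0,-0.05],[0,0,0],0.65],
    [[0,0,0.1],[0,0,0],0.75],
    [[0,0,0.1],[0,0,0],0.75],
    [[0,0,0.1],[0,0,0],0.75],
    [[0,0,3],[0,0,0],0.75],
    [[0,0,8],[0,0,0],0.75]
  ]
}}

```text
clock: 32.98
position: [0.5305, 0.1812, 0.1612]
ee_rot: [3.138, 0.135, -0.006]
force: [1.1, -0.4, 0.8]
width: 0.749
gripper_force: 0.0
```

Request:
{"name": "jog_arm", "arguments": {
  "rows": [
    [[0,0,5],[0,0,0],0.8],
    [[-5,-5,10],[0,0,-6],0.8],
    [[-7,-11,14],[0,0,-12],0.8],
    [[-7,-16,14],[0,0,-20],0.8],
    [[-7,-16,14],[0,0,-20],0.8],
    [[-7,-16,14],[0,0,-20],0.8],
    [[-7,-16,14],[0,0,-20],0.8]
  ]
}}

```text
clock: 33.85
position: [0.4616, 0.023, 0.3015]
ee_rot: [-3.114, 0.409, 0.001]
force: [0.3, 1.0, -0.6]
width: 0.799
gripper_force: 0.0
```

```bash
python3 - <<'E'
from h import *
d=grab('wrist');save(d,'w9.png');pickle.dump(d,open('w9.pkl','wb'));P=cloud(d)
m=(P[:,:,2]>.078)&(P[:,:,2]<.13)&(abs(P[:,:,1]-.18)<.1)&(abs(P[:,:,0]-.53)<.12)
a=np.radians(4.8);u=np.array([np.cos(a),np.sin(a)]);v=np.array([-u[1],u[0]]);Q=P[m]*1000
t=Q[:,:2]@u;s=Q[:,:2]@v;c=np.array([531.8,181.2])
print('t',t.min()-c@u,t.max()-c@u,'s',s.min()-c@v,s.max()-c@v,'z',np.percentile(Q[:,2],[2,50,98]))
print(cv2.minAreaRect((Q[:,:2]).astype(np.float32)),arm.observe()['position'])
s0=grab('scene');cv2.imwrite('pics/s2.png',cv2.resize(s0['img'][120:290,140:360,::-1],None,fx=3,fy=3,interpolation=cv2.INTER_CUBIC))
E
```

```text
t -77.23536401370023 79.58789864899654 s -22.45190664068211 25.023718101645557 z [ 80.07542614  96.73225823 118.50791236]
((532.8345336914062, 182.61871337890625), (156.76553344726562, 47.392982482910156), 4.956253528594971) [0.46161505 0.02322769 0.30138508]
```

View pics/s2.png

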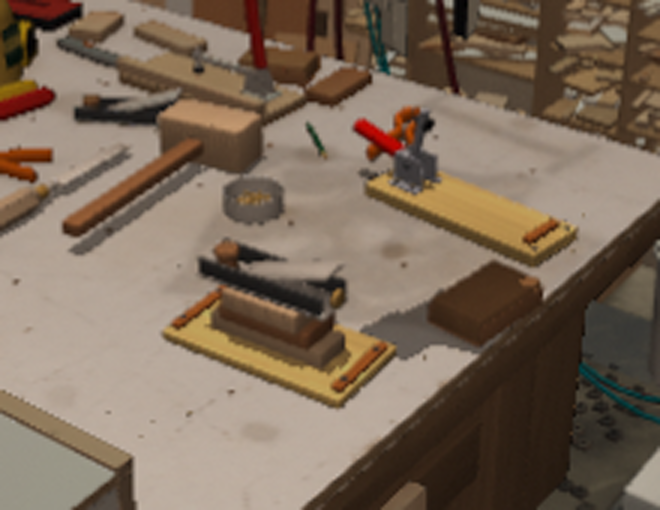

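The plane stands on the stack at (275,280), about 1 mm off centre. The jig is open, and the cork block and tin are where they were.

```bash
python3 -c "
from cell import arm
print(arm.sign_off())"
```

```text
the job is handed in; nothing more can be done
None
```

The job is handed in at about 34 s: the jig's hold-down is tipped open, the three offcuts are stacked on the gluing board within about 1 mm of centre, the block plane stands on top, and I touched none of the bystanders.

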